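# Slide a nameplate blank out over the stand's edge

### The job

A thin flat nameplate blank lies on the low dark stand. Push it with the fingertips toward the stand's near edge (the one facing the robot) until the dark groove scribed across the plate lies right over that edge along its whole length, so that the end with the two rivet holes sticks out square by 30 mm and can be reached from below. Only push: do not pinch, lift or tip the plate or let it fall, do not disturb the V-block, the collet nut or the work piece beside the stand, and leave the plate lying still.

Things in the scene. Friction and masses are not known exactly. Their poses are not given: they have to be found in the camera images.
- stand: Low dark steel stand fixed to the worktop; flat top 230 mm (x) x 190 mm (y), no lip, its upper face 45 mm above the worktop; the slab is 12 mm thick on a narrower base. Origin: centre of its underside, at worktop height. Its -x axis points to the near edge (toward the robot, within 0.4 rad), y runs along that edge, z up; the top spans x -115 to +115, y -95 to +95 mm.
- stand_edge (a point): Middle of the stand's near edge, on the upper face (in the stand's frame x = -115, y = 0, z = 45 mm). Axes as the stand's.
- plate: Loose aluminium plate 140 (x) x 110 (y) x 6 mm, about 0.25 kg, flat on the stand. Origin: centre of its underside. Its -x end (x = -70 mm) has two 8 mm holes and faces the stand's near edge; rear edge at x = +70 mm; z up. Starts wholly on the stand, turned up to 0.2 rad against it, 20 mm or more of bare stand behind its rear edge's middle. Slides under a few newtons, stops when the push stops.
- plate_groove (a point): Middle of the dark line (groove, 2 mm wide) across the plate, 30 mm from its end with the holes, parallel to that end; the point lies at the plate's underside (plate frame x = -40, y = 0, z = 0 mm). Axes as the plate's.
- v_block: Bystander: loose steel V-block 28 x 36 x 30 mm high, on the worktop to the right of the stand. Origin: centre of its underside.
- collet_nut: Bystander: loose black ring-shaped collet nut, 38 mm across, 18 mm high, on the worktop to the left of the stand. Origin: centre of its underside.
- work_piece: Bystander: loose upright pale cylinder 19 mm across, 30 mm high, on the worktop to the left of the stand, farther from the robot than the nut. Origin: centre of its underside.

How it is judged:
By the outcome, as a careful person would: the job done as asked, in the order asked, and still so for the second after the job is handed in, with the robot touching nothing.
It also fails if it takes over 38 s, if anything falls off the work surface, if the arm or the gripper's body presses on something with over 40 N, if the wrist force passes 120 N, or if a joint passes its speed limit or range.

### The arm

A 6-joint arm with a two-finger parallel gripper is mounted at the origin on a cart in front of the work surface, level with it; the furniture and walls round the work are solid. World frame = base frame: x ahead of the robot, y to its left, z up, the work surface at z = 0. Lengths are in m, angles in degrees, forces in N, time in s.
With the tool pointing down it reaches from about 0.375 to 0.9 m from the base axis. Payload 3.1 kg.
Tool frame: the origin (TCP) lies at the very end of the fingers, on their centre line; the grasp point (between the pads) lies 19 mm behind it (bot.hold_point_z is the z of the grasp point in the tool frame, in m); z points along the fingers, y is the line along which they close (so a half turn about z gives the same grasp; the last joint's range is limited). The gripper opens to 87 mm and grips with 3 to 60 N. Pads are 19 mm wide; open, the fingers measure 117 mm over their backs; the gripper's body (75 mm by 190 mm) begins 51 mm behind the grasp point.
Start: joints at [57.725, 30.224, 82.088, -0, 67.689, -10.227], TCP at [0.235, 0.579, 0.223] pointing down, gripper open.
Joint ranges: [-176.69, 176.69], [-43.24, 126.21], [12.49, 139.97], [-82, 262], [0, 151.66], [-163.58, 163.58]. Speed limits (degrees/s): [159.86, 159.86, 180, 180, 180, 180].

### API

Orientations are given as a 3x3 rotation matrix whose columns are the frame's x, y, z axes.
In Python, from rig import bot, capture, camera_model gives the robot as it stands.
- The arm moves only by the tool apply_moves, never from a script. Its argument "plan" is text: rows parted by semicolons, each of 6 numbers parted by spaces: the shift along the tool's x, y, z in units of 0.05 m (1.0 is 0.05 m), then the turn, a rotation vector about the tool's x, y, z in units of 360 degrees (1.0 is 360 degrees). In form: dx dy dz ax ay az; .... A call has 1 to 10 rows; each row shifts and turns the commanded pose from where the row before left it, along the tool's axes as they then stand; what a row does not reach is not made up. A row lasts 1/12 s, in which the tool goes at most 41.7 mm and 7.16 degrees, less where a joint would pass 70% of its speed; a pose out of reach is approached as far as the arm can. A call with a number of a shift or a turn outside -1 to 1 is refused whole. A call with a gripper value outside its range is refused whole. "gripper" is the gripper command: -1 is shut, 1 is fully open, values between are in proportion, set as the call begins (left out, the last holds). The fingers move at their own pace and stop on an object; the grip force is fixed at half the most. Time passes only in rows, so rows that do not move let the fingers close. It gives the time, the measured TCP pose, the force, the opening and the grip force at its end, in the units of the state.
- bot.read_state(): the state, without advancing time (a new reading comes with each control period).
- capture(name): name is "side" or "top" or "wrist"; returns the picture (400x640x3 uint8, red, green, blue); there is no depth.
- camera_model(name): a dict with "vertical_fov" (degrees; the focal length in pixels is half the picture's height over the tangent of half this angle, whatever the lens; pixels are square), "cx", "cy" (the principal point, pixels), "position" and "rotation" of the camera in the world; the wrist camera has in their place "hand_eye" (4x4, takes a point from camera to tool coordinates, whose origin is the TCP and whose axes are the flange's). Camera axes: x right, y down, z forward; pixel columns grow to the right and rows downward; lengths in m; the calibration is good to about 2 mm. A picture is of the moment at which its call begins: read the wrist's pose just before it. camera_model takes no time and is no camera call.
- bot.hand_in(): hands the job in; it is judged then, once.
The state is a dict: "time_s": time; "joint_positions": joint angles; "qvel": joint speeds; "tau": joint torques, N m; "position": TCP position; "tcp_rot": TCP orientation; "force": force on the tool from outside, world axes, zero at the start; "moment": the same for the moment, N m; "opening": opening from 0.0 (shut) to 1.0 (fully open); "grasp_force": force on a finger pad.
Only numpy, scipy, OpenCV 4.12 (cv2) and the standard library are available. Lean on these libraries where they do the work, as an engineer would, in place of code of your own. Each camera call takes 0.05 s, during which the arm holds its last target. There are 200 camera calls.

## Working session

There is one attempt and no reset: what is moved stays moved. The work goes in short steps, Python scripts to look and compute and a tool call to move; the robot and the scene stay as the last step left them, time stands still between calls to the robot, and variables do not carry over. Pictures are saved under pics/ and viewed, at most 10 in all, crops included, and the job is handed in when it is done.

Besides the shell and the picture viewer there is one more tool, called after ">>>" by a JSON object that holds its "fn" and its "kwargs". apply_moves: Moves the arm, as the interface text tells. Its arguments: {"type":"object","properties":{"plan":{"type":"string"},"gripper":{"type":"number"}},"required":["plan"]}

```bash
mkdir -p pics; python3 - <<'E'
from rig import bot,capture,camera_model
import cv2,numpy as np
np.set_printoptions(precision=4,suppress=True)
for n in("top","side"):
    im=capture(n);cv2.imwrite(f"pics/{n}0.png",im[:,:,::-1]);print(n,camera_model(n))
print(camera_model("wrist"));s=bot.read_state();print(s)
E
```

```text
top {'vertical_fov': 43.83686721577439, 'cx': 316.1510695899092, 'cy': 195.36283807525683, 'position': array([ 0.3933, -0.0262,  0.9034]), 'rotation': array([[ 0.0293, -0.9766,  0.213 ],
       [-0.9996, -0.0285,  0.0067],
       [-0.0004, -0.2132, -0.977 ]])}
side {'vertical_fov': 51.033606005091436, 'cx': 315.5250576119251, 'cy': 201.12503507665957, 'position': array([0.5567, 0.699 , 0.6275]), 'rotation': array([[-1.    , -0.0047, -0.0029],
       [-0.0007,  0.6281, -0.7781],
       [ 0.0055, -0.7781, -0.6281]])}
{'vertical_fov': 59.22538749240149, 'cx': 324.5792175295672, 'cy': 198.98017142637738, 'hand_eye': array([[ 0.0004, -0.9694, -0.2456,  0.0668],
       [ 1.    ,  0.0005, -0.0002, -0.0002],
       [ 0.0004, -0.2456,  0.9694, -0.1614],
       [ 0.    ,  0.    ,  0.    ,  1.    ]])}
{'time_s': 0.1, 'joint_positions': array([ 57.7245,  30.2746,  82.1467,   0.0019,  67.6905, -10.2269]), 'qvel': array([ 0.0731, -0.2457, -0.1974,  0.0689,  0.0875, -0.0969]), 'tau': array([ -0.0002, -44.0989, -17.715 ,   0.0635,   0.0534,  -0.    ]), 'position': array([0.2342, 0.5788, 0.2217]), 'tcp_rot': array([[-0.9269,  0.3754, -0.0011],
       [ 0.3754,  0.9269, -0.0016],
       [ 0.0004, -0.0019, -1.    ]]), 'force': array([-0.1478,  0.6948,  0.3437]), 'moment': array([-0.0218,  0.013 ,  0.014 ]), 'grasp_force': 0.0, 'opening': 1.0003295359349105}
```

View pics/top0.png

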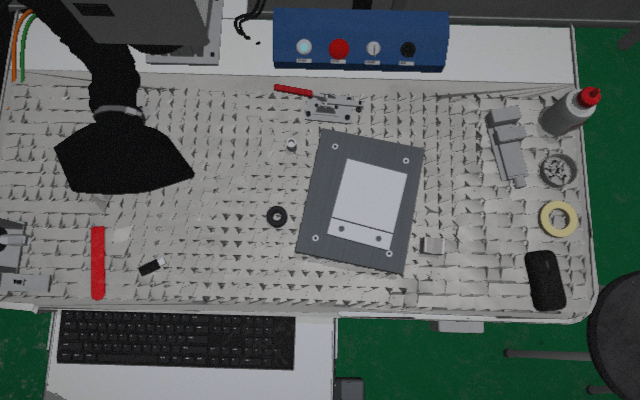

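View pics/side0.png

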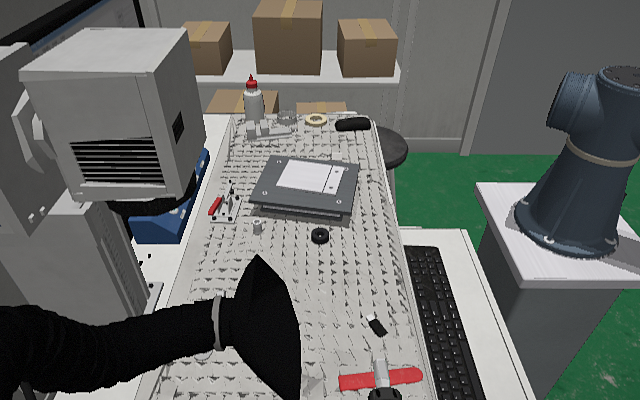

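The top view shows the stand at about (320,129), (424,149), (403,274), (296,252). The bright plate is at (346,159), (408,171), (391,250), (328,238), with its groove near row 220–232. A black fume hood spans (55..195, 110..195), so I need to route around it. The side view shows the same layout, with the hood tip at about (258,255).

```bash
cat > h.py <<'E'
from rig import bot,capture,camera_model
import cv2,numpy as np
np.set_printoptions(precision=4,suppress=True)
def cam(n,s=None):
    m=camera_model(n);f=200/np.tan(np.radians(m["vertical_fov"]/2))
    if n=="wrist":
        T=m["hand_eye"];R=s["tcp_rot"]@T[:3,:3];p=s["position"]+s["tcp_rot"]@T[:3,3]
    else: R,p=m["rotation"],m["position"]
    return R,np.array(p),f,m["cx"],m["cy"]
def ray(c,uv):
    R,p,f,cx,cy=c;uv=np.atleast_2d(uv).astype(float)
    return p,np.c_[(uv[:,0]-cx)/f,(uv[:,1]-cy)/f,np.ones(len(uv))]@R.T
def onz(c,uv,z):
    p,d=ray(c,uv);return p+d*((z-p[2])/d[:,2])[:,None]
def proj(c,P):
    R,p,f,cx,cy=c;q=(np.atleast_2d(P)-p)@R;return q[:,:2]/q[:,2:]*f+[cx,cy]
def tri(c1,u1,c2,u2):
    p,d=ray(c1,u1);q,e=ray(c2,u2);d=d[0];e=e[0]
    t=np.linalg.lstsq(np.c_[d,-e],q-p,rcond=None)[0];a=p+t[0]*d;b=q+t[1]*e
    return (a+b)/2,np.linalg.norm(a-b)
def quad(mask):
    cs=cv2.findContours(mask.astype(np.uint8),cv2.RETR_EXTERNAL,cv2.CHAIN_APPROX_NONE)[0]
    c=max(cs,key=cv2.contourArea)[:,0,:].astype(float)
    h=cv2.convexHull(c.astype(np.float32));k=0.02
    a=cv2.approxPolyDP(h,k*cv2.arcLength(h,True),True)[:,0]
    L=[]
    for i in range(len(a)):
        p,q=a[i],a[(i+1)%len(a)];t=(q-p)/np.linalg.norm(q-p);n=np.array([-t[1],t[0]])
        s=(c-p)@t/np.linalg.norm(q-p);m=(abs((c-p)@n)<3)&(s>.1)&(s<.9)
        vx,vy,x,y=cv2.fitLine(c[m].astype(np.float32),cv2.DIST_HUBER,0,.01,.01).ravel();L.append((np.array([x,y]),np.array([vx,vy])))
    out=[]
    for i in range(len(L)):
        (p,d),(q,e)=L[i-1],L[i];t=np.linalg.solve(np.c_[d,-e],q-p);out.append(p+t[0]*d)
    return np.array(out)
E
python3 - <<'E'
from h import *
im=cv2.imread("pics/top0.png");g=cv2.cvtColor(im,cv2.COLOR_BGR2GRAY);c=cam("top")
print(g[200,320],g[200,370],g[140,370],g[228,360],g[180,260],im[200,312],im[200,370])
roi=np.zeros_like(g);roi[115:290,280:440]=1
st=((g<150)&(g>50)&(roi>0)).astype(np.uint8)
st=cv2.morphologyEx(st,cv2.MORPH_OPEN,np.ones((5,5)))
r2=np.zeros_like(g);cv2.fillConvexPoly(r2,np.array([[322,132],[421,151],[400,269],[299,249]]),1)
pl=cv2.morphologyEx(((g>165)&(r2>0)).astype(np.uint8),cv2.MORPH_CLOSE,np.ones((5,5)))
for m,z in((st,.045),(pl,.051)):
    q=quad(m);w=onz(c,q,z);print(q);print(w);print(np.linalg.norm(w-np.roll(w,-1,0),axis=1),w.mean(0))
print("v,nut,wp",onz(c,[[432,246],[277,217],[291,145]],[.015,.018,.03][0]))
cs=cam("side")
for a,b in(((195,172),(258,255)),((95,112),(217,312)),((75,193),(300,395)),((170,190),(300,340))): print(tri(c,a,cs,b))
print(proj(c,[[.234,.579,.22]]),proj(cs,[[.234,.579,.22]]))
E
```

```text
79 174 76 172 142 [83 79 74] [181 174 172]
[[439.     115.    ]
 [439.     124.3161]
 [400.2883 281.3333]
 [296.8716 257.6027]
 [278.0642 115.    ]]
[[ 0.7377 -0.2409  0.045 ]
 [ 0.7197 -0.2405  0.045 ]
 [ 0.4349 -0.168   0.045 ]
 [ 0.47    0.0096  0.045 ]
 [ 0.7291  0.0539  0.045 ]]
[0.0181 0.2939 0.181  0.2629 0.2949] [ 0.6183 -0.1172  0.045 ]
[[347.643  159.2401]
 [405.2728 174.3031]
 [387.4608 248.7393]
 [328.217  232.3934]]
[[ 0.6467 -0.0746  0.051 ]
 [ 0.622  -0.1771  0.051 ]
 [ 0.4891 -0.1454  0.051 ]
 [ 0.5144 -0.0431  0.051 ]]
[0.1054 0.1366 0.1053 0.1361] [ 0.5681 -0.11    0.051 ]
v,nut,wp [[ 0.5004 -0.2301  0.015 ]
 [ 0.5449  0.0496  0.015 ]
 [ 0.6821  0.0297  0.015 ]]
(array([0.6316, 0.1869, 0.0848]), np.float64(0.048697911501114396))
(array([0.6896, 0.3434, 0.1413]), np.float64(0.003044656764991442))
(array([0.5746, 0.4092, 0.0393]), np.float64(0.002222824438940952))
(array([ 0.5912,  0.2666, -0.0403]), np.float64(0.020445248092609003))
[[-158.6644  416.677 ]] [[698.9058 492.0677]]
```

>>> {"fn": "apply_moves", "kwargs": {"plan": "-0.25 -0.3 0 0 0 0;-0.5 -0.59 0 0 0 0;-0.5 -0.59 0 0 0 0;-0.5 -0.59 0 0 0 0;-0.5 -0.59 0 0 0 0;-0.5 -0.59 0 0 0 0;-0.5 -0.59 0 0 0 0;-0.5 -0.59 0 0 0 0;-0.5 -0.59 0 0 0 0;-0.5 -0.59 0 0 0 0"}}

```text
time_s: 0.93
position: [0.3493, 0.2284, 0.2225]
tcp_rot: [[-0.927, 0.375, -0.0], [0.375, 0.927, -0.0], [0.0, -0.0, -1.0]]
force: [0.6, -0.4, -0.5]
opening: 1.0
grasp_force: 0.0
```

```bash
python3 - <<'E'
from h import *
c=cam("top");st=onz(c,[[320,129],[424,149],[403,274],[296,252]],.045)
print(st,np.linalg.norm(st-np.roll(st,-1,0),axis=1),st.mean(0))
for a,b in((3,0),(2,1)): d=st[b]-st[a];print(np.degrees(np.arctan2(d[1],d[0])))
s=bot.read_state();print(s["position"],s["time_s"],s["tcp_rot"][:,1])
E
```

```text
[[ 0.7043 -0.0237  0.045 ]
 [ 0.6718 -0.2123  0.045 ]
 [ 0.4474 -0.1727  0.045 ]
 [ 0.4795  0.0115  0.045 ]] [0.1914 0.2279 0.187  0.2275] [ 0.5758 -0.0993  0.045 ]
-8.898686836233802
-10.01798991521324
[0.3493 0.2284 0.2225] 0.9333 [ 0.3749  0.9271 -0.0002]
```

>>> {"fn": "apply_moves", "kwargs": {"plan": "-0.48 -0.5 0 0 0 0;-0.48 -0.5 0 0 0 0;-0.48 -0.5 0 0 0 0;-0.48 -0.5 0 0 0 0;-0.56 -0.39 0 0 0 0;-0.56 -0.39 0 0 0 0;-0.56 -0.39 0 0 0 0;-0.56 -0.39 0 0 0 0;-0.56 -0.39 0 0 0 0;-0.56 -0.39 0 0 0 0"}}

```text
time_s: 1.77
position: [0.513, -0.0716, 0.2222]
tcp_rot: [[-0.927, 0.376, -0.001], [0.376, 0.927, 0.0], [0.001, 0.0, -1.0]]
force: [0.6, -0.3, -0.5]
opening: 1.001
grasp_force: 0.0
```

>>> {"fn": "apply_moves", "kwargs": {"plan": "-0.56 -0.39 0 0 0 -0.017;-0.2 -0.1 -0.2 0 0 -0.017;0 0 0 0 0 0;0 0 0 0 0 0;0 0 0 0 0 0", "gripper": 0.0}}

```text
time_s: 2.18
position: [0.538, -0.1049, 0.2318]
tcp_rot: [[-0.985, 0.172, -0.003], [0.172, 0.985, 0.001], [0.003, 0.001, -1.0]]
force: [-0.1, -0.2, -0.2]
opening: 0.706
grasp_force: 0.0
```

```bash
python3 - <<'E'
from h import *
s=bot.read_state();im=capture("wrist");cv2.imwrite("pics/w1.png",im[:,:,::-1])
import pickle;pickle.dump(s,open("w1.pkl","wb"));print(s["position"],s["tcp_rot"],s["opening"])
E
```

```text
[ 0.538  -0.1049  0.2318] [[-0.9851  0.1721 -0.0026]
 [ 0.1721  0.9851  0.0014]
 [ 0.0028  0.001  -1.    ]] 0.7059464140560266
```

View pics/w1.png

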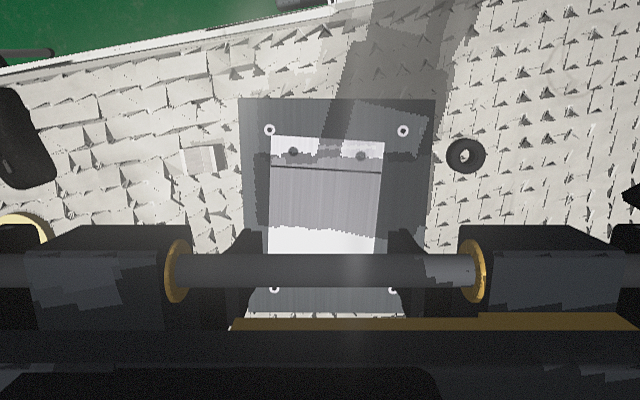

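The wrist picture shows the robot side at the top. The stand's near edge runs along row ~98 from (239,98) to (436,99), and the groove runs from (271,165) to (381,172). The plate's near end is at about row 136–143. Next I fit these lines.

```bash
cat >> h.py <<'E'
def edge(g,p,q,half=8,sign=None,dark=False):
    """sub-pixel line: strongest step (or darkest point) across segment p-q; returns fitted end points"""
    p,q=np.array(p,float),np.array(q,float);t=(q-p)/np.linalg.norm(q-p);n=np.array([-t[1],t[0]])
    k=np.arange(-half,half+.01,.25);pts=[]
    gb=cv2.GaussianBlur(g,(0,0),1).astype(np.float32)
    for a in np.linspace(.03,.97,60):
        b=p+(q-p)*a;xy=(b+k[:,None]*n).astype(np.float32)
        v=cv2.remap(gb,xy[:,0].copy(),xy[:,1].copy(),cv2.INTER_LINEAR).ravel()
        f=-v if dark else np.gradient(v)*(sign or 1)
        if sign is None and not dark:f=abs(f)
        pts.append(b+k[f.argmax()]*n)
    pts=np.array(pts,np.float32);keep=pts
    for _ in range(4):
        vx,vy,x,y=cv2.fitLine(keep,cv2.DIST_HUBER,0,.01,.01).ravel();r=abs((pts-[x,y])@[-vy,vx]);keep=pts[r<max(1,2*np.median(r))]
    d=np.array([vx,vy]);o=np.array([x,y])
    return np.array([o+d*((p-o)@d),o+d*((q-o)@d)]),np.median(r)
def yaw(w):
    d=w[1]-w[0];return np.degrees(np.arctan2(d[1],d[0]))
E
python3 - <<'E'
from h import *;import pickle
g=cv2.imread("pics/w1.png",0);c=cam("wrist",pickle.load(open("w1.pkl","rb")))
gt=cv2.imread("pics/top0.png",0);ct=cam("top")
for nm,gg,cc,p,q,z,dk in [("near",g,c,(242,98),(433,99),.045,0),("groove",g,c,(274,165),(378,172),.051,1),("plateend",g,c,(273,136),(380,142),.051,0),("plL",g,c,(271,150),(269,230),.051,0),("plR",g,c,(382,160),(377,230),.051,0),
 ("T near",gt,ct,(298,252),(401,273),.045,0),("T far",gt,ct,(323,130),(421,148),.045,0),("T stL",gt,ct,(318,135),(297,248),.045,0),("T stR",gt,ct,(423,153),(404,270),.045,0),
 ("T pl rear",gt,ct,(348,159),(407,171),.051,0),("T groove",gt,ct,(333,219),(394,235),.051,1),("T plL",gt,ct,(345,162),(329,232),.051,0),("T plR",gt,ct,(407,173),(392,246),.051,0)]:
    e,r=edge(gg,p,q,6,dark=dk);w=onz(cc,e,z);print(nm,e.ravel().round(1),r.round(2),w[:,:2].ravel(),"mid",w.mean(0)[:2],"yaw",yaw(w).round(2),"len",np.linalg.norm(w[1]-w[0]).round(4))
E
```

```text
near [242.   97.3 433.   98.5] 0.32 [ 0.4466 -0.1688  0.479   0.0101] mid [ 0.4628 -0.0794] yaw 79.74 len 0.1819
groove [274.  165.7 378.  172.4] 0.17 [ 0.5153 -0.1514  0.5394 -0.0519] mid [ 0.5273 -0.1016] yaw 76.38 len 0.1024
plateend [273.1 134.4 380.  141.5] 0.24 [ 0.4856 -0.146   0.5099 -0.0459] mid [ 0.4977 -0.0959] yaw 76.35 len 0.103
plL [270.3 150.  268.2 230. ] 0.24 [ 0.4997 -0.1518  0.5793 -0.1709] mid [ 0.5395 -0.1613] yaw -13.53 len 0.0819
plR [382.5 160.1 375.3 229.8] 0.17 [ 0.5281 -0.0458  0.598  -0.0627] mid [ 0.563  -0.0543] yaw -13.56 len 0.0719
T near [297.7 253.5 400.6 275. ] 0.3 [ 0.477   0.0085  0.4455 -0.1685] mid [ 0.4613 -0.08  ] yaw -100.1 len 0.1798
T far [323.4 127.9 421.1 147.5] 0.24 [ 0.7066 -0.0299  0.6744 -0.2071] mid [ 0.6905 -0.1185] yaw -100.31 len 0.1801
T stL [319.6 135.4 294.7 247.5] 0.24 [ 0.6922 -0.0233  0.4873  0.0141] mid [ 0.5897 -0.0046] yaw 169.66 len 0.2083
T stR [423.7 153.1 403.7 269.9] 0.28 [ 0.664  -0.2117  0.4543 -0.1739] mid [ 0.5591 -0.1928] yaw 169.79 len 0.2131
T pl rear [348.2 158.3 406.3 173.5] 0.15 [ 0.6485 -0.0755  0.6235 -0.179 ] mid [ 0.636  -0.1272] yaw -103.6 len 0.1064
T groove [333.4 217.5 394.4 233.6] 0.23 [ 0.5407 -0.0515  0.5155 -0.1573] mid [ 0.5281 -0.1044] yaw -103.39 len 0.1088
T plL [345.7 162.2 327.  231.5] 0.13 [ 0.6412 -0.0712  0.5159 -0.0409] mid [ 0.5786 -0.0561] yaw 166.39 len 0.1288
T plR [407.2 173.  389.8 245.5] 0.18 [ 0.6244 -0.1805  0.4948 -0.1494] mid [ 0.5596 -0.1649] yaw 166.49 len 0.1332
```

>>> {"fn": "apply_moves", "kwargs": {"plan": "-0.6 -0.01 0 0 0 0.001;-0.6 -0.01 0 0 0 0;-0.6 -0.01 0 0 0 0;-0.58 -0.01 0.2 0 0 0;0 0 0.6 0 0 0;0 0 0.7 0 0 0;0 0 0.7 0 0 0;0 0 0.7 0 0 0;0 0 0.4 0 0 0;0 0 0 0 0 0"}}

```text
time_s: 3.07
position: [0.6511, -0.1258, 0.0617]
tcp_rot: [[-0.984, 0.176, -0.012], [0.176, 0.984, 0.005], [0.013, 0.002, -1.0]]
force: [-0.5, 1.0, -0.1]
opening: 0.495
grasp_force: 0.0
```

>>> {"fn": "apply_moves", "kwargs": {"plan": "0 0 0 0 0 0;0 0 0 0 0 0;0 0 0 0 0 0"}}

```text
time_s: 3.32
position: [0.6578, -0.1291, 0.07]
tcp_rot: [[-0.984, 0.176, 0.004], [0.176, 0.984, -0.001], [-0.004, -0.001, -1.0]]
force: [0.3, 0.5, 0.9]
opening: 0.498
grasp_force: 0.0
```

```bash
python3 - <<'E'
from h import *
s=bot.read_state();print(s["position"],s["tcp_rot"],s["opening"],s["force"])
cv2.imwrite("pics/t2.png",cv2.resize(capture("top")[100:300,250:450,::-1],(600,600)))
E
```

```text
[ 0.6578 -0.1291  0.07  ] [[-0.9843  0.1763  0.004 ]
 [ 0.1763  0.9843 -0.0015]
 [-0.0042 -0.0007 -1.    ]] 0.4977045285318885 [0.3133 0.5069 0.9426]
```

View pics/t2.png

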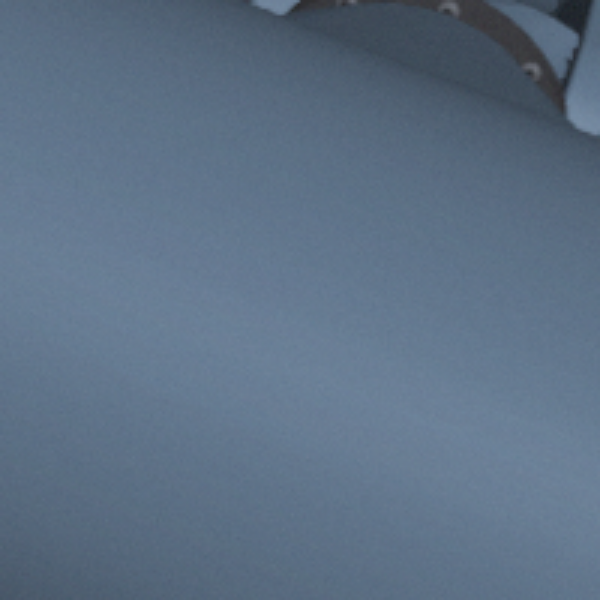

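The arm blocks the top view. It also overshoots after fast stops, so I'll let it settle and move slowly from here.

>>> {"fn": "apply_moves", "kwargs": {"plan": "0 0 0 0 0 0;0 0 0.05 0 0 0;0 0 0.05 0 0 0;0 0 0.05 0 0 0;0 0 0 0 0 0;0 0 0 0 0 0;0 0 0 0 0 0;0 0 0 0 0 0"}}

```text
time_s: 4.03
position: [0.6564, -0.129, 0.06]
tcp_rot: [[-0.984, 0.177, -0.0], [0.177, 0.984, 0.0], [0.0, 0.0, -1.0]]
force: [0.0, 0.0, 0.5]
opening: 0.499
grasp_force: 0.0
```

```bash
python3 - <<'E'
from h import *
s=bot.read_state();print(s["position"],s["tcp_rot"],s["opening"],s["force"])
im=capture("side");cv2.imwrite("pics/s2.png",cv2.resize(im[120:260,210:390,::-1],(720,560),interpolation=cv2.INTER_CUBIC))
E
```

```text
[ 0.6564 -0.129   0.06  ] [[-0.9843  0.1766 -0.0001]
 [ 0.1766  0.9843  0.    ]
 [ 0.0001  0.     -1.    ]] 0.49946290286493356 [0.0002 0.0256 0.4593]
```

View pics/s2.png

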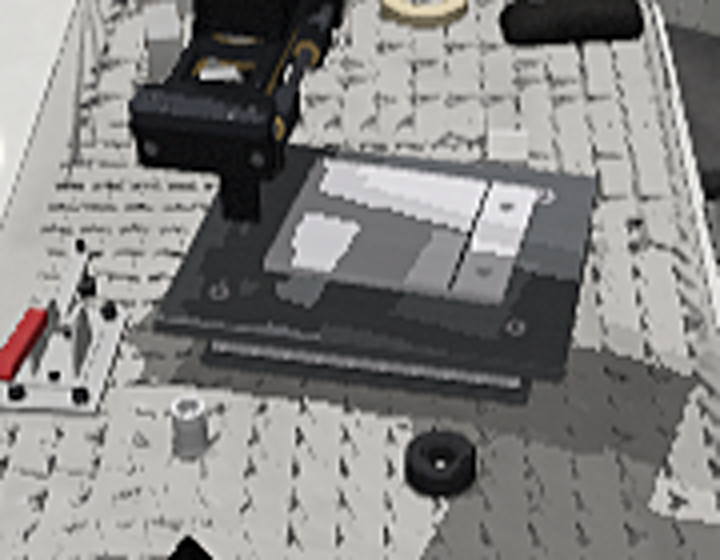

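The side crop shows the fingertip at (240,220), behind the plate's rear edge (about 265–320) and clear of it, hovering above the stand. I lower next.

>>> {"fn": "apply_moves", "kwargs": {"plan": "0 0 0.06 0 0 0;0 0 0.08 0 0 0;0 0 0.07 0 0 0;0 0 0.03 0 0 0;0 0 0 0 0 0;0 0 0 0 0 0;0 0 0 0 0 0"}}

```text
time_s: 4.67
position: [0.6564, -0.1291, 0.0481]
tcp_rot: [[-0.984, 0.177, 0.0], [0.177, 0.984, -0.0], [-0.0, -0.0, -1.0]]
force: [0.5, -0.1, 0.4]
opening: 0.506
grasp_force: 0.0
```

>>> {"fn": "apply_moves", "kwargs": {"plan": "0.04 0 0.02 0 0 0;0.08 0 0 0 0 0;0.08 0 0 0 0 0;0.08 0 0 0 0 0;0.08 0 0 0 0 0;0.08 0 0 0 0 0;0.08 0 0 0 0 0;0.08 0 0 0 0 0;0.08 0 0 0 0 0;0.08 0 0 0 0 0"}}

```text
time_s: 5.5
position: [0.6188, -0.1224, 0.0472]
tcp_rot: [[-0.984, 0.176, 0.001], [0.176, 0.984, -0.0], [-0.001, -0.0, -1.0]]
force: [1.7, -0.9, 0.4]
opening: 0.5
grasp_force: 0.7
```

>>> {"fn": "apply_moves", "kwargs": {"plan": "0.08 0 0 0 0 0;0.08 0 0 0 0 0;0.08 0 0 0 0 0;0.06 0 0 0 0 0;0.04 0 0 0 0 0;0 0 0 0 0 0;0 0 0 0 0 0;0 0 0 0 0 0"}}

```text
time_s: 6.17
position: [0.6016, -0.1191, 0.0469]
tcp_rot: [[-0.984, 0.177, -0.001], [0.177, 0.984, 0.001], [0.002, 0.0, -1.0]]
force: [-0.2, 0.3, -0.9]
opening: 0.503
grasp_force: 0.0
```

```bash
python3 - <<'E'
from h import *;import pickle
s=bot.read_state();im=capture("wrist");cv2.imwrite("pics/w3.png",im[:,:,::-1]);pickle.dump(s,open("w3.pkl","wb"))
print(s["position"],s["tcp_rot"],s["force"],(s["position"][:2]-[.461,-.078])@[.9843,-.1766])
E
```

```text
[ 0.6016 -0.1191  0.0469] [[-0.9843  0.1765 -0.0015]
 [ 0.1765  0.9843  0.0005]
 [ 0.0016  0.0003 -1.    ]] [-0.1613  0.2688 -0.8917] 0.1456439181801533
```

View pics/w3.png

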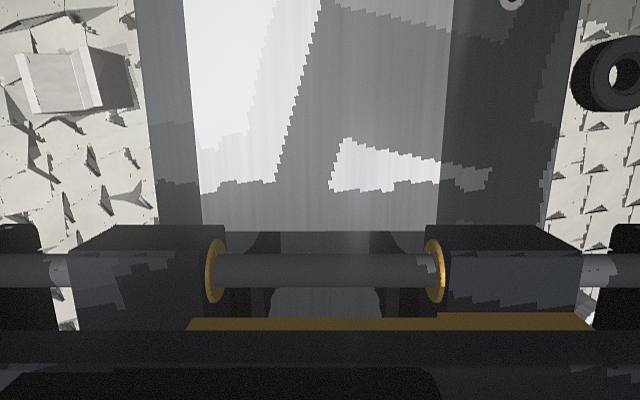

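Plate and stand sides look parallel here, but the groove and edge are outside the view. I'll push 16 mm more, then back off and rise to measure.

>>> {"fn": "apply_moves", "kwargs": {"plan": "0.05 0 0 0 0 0;0.06 0 0 0 0 0;0.06 0 0 0 0 0;0.06 0 0 0 0 0;0.05 0 0 0 0 0;0.04 0 0 0 0 0;0 0 0 0 0 0;0 0 0 0 0 0;0 0 0 0 0 0;0 0 0 0 0 0"}}

```text
time_s: 7.05
position: [0.5862, -0.1164, 0.047]
tcp_rot: [[-0.984, 0.176, -0.001], [0.176, 0.984, 0.0], [0.001, 0.0, -1.0]]
force: [-0.4, 0.4, -0.4]
opening: 0.501
grasp_force: 0.0
```

>>> {"fn": "apply_moves", "kwargs": {"plan": "-0.1 0 0 0 0 0;-0.1 0 0 0 0 0;0 0 -0.2 0 0 0;0 0 -0.5 0 0 0;0 0 -0.7 0 0 0;0 0 -0.7 0 0 0;0 0 -0.7 0 0 0;0 0 -0.5 0 0 0;0.4 0 -0.2 0 0 0;0.4 0 0 0 0 0"}}

```text
time_s: 7.88
position: [0.5596, -0.1122, 0.2266]
tcp_rot: [[-0.984, 0.176, 0.009], [0.176, 0.984, -0.004], [-0.01, -0.002, -1.0]]
force: [1.2, 0.2, -0.5]
opening: 0.501
grasp_force: 0.0
```

>>> {"fn": "apply_moves", "kwargs": {"plan": "0 0 0 0 0 0;0 0 0 0 0 0;0 0 0 0 0 0;0 0 0 0 0 0;0 0 0 0 0 0"}}

```text
time_s: 8.3
position: [0.5577, -0.1114, 0.2217]
tcp_rot: [[-0.984, 0.176, 0.0], [0.176, 0.984, -0.0], [-0.0, 0.0, -1.0]]
force: [0.2, 0.3, 0.5]
opening: 0.501
grasp_force: 0.0
```

```bash
python3 - <<'E'
from h import *;import pickle
s=bot.read_state();im=capture("wrist");cv2.imwrite("pics/w4.png",im[:,:,::-1]);pickle.dump(s,open("w4.pkl","wb"))
print(s["position"],s["tcp_rot"][:,2],s["qvel"])
E
```

```text
[ 0.5577 -0.1114  0.2217] [ 0. -0. -1.] [-0.1131  0.1939  0.3052  0.0434 -0.0616 -0.0011]
```

View pics/w4.png

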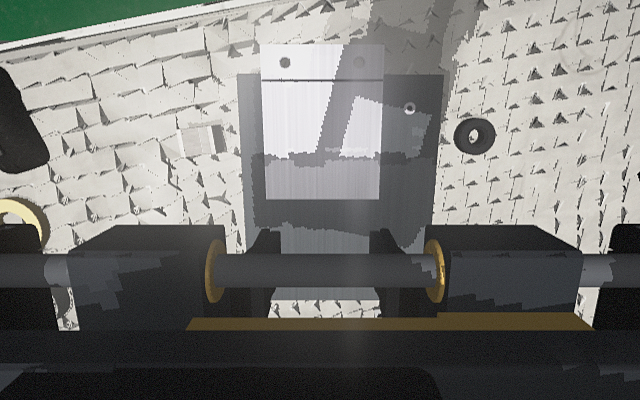

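The plate is now square and sticking out. The groove runs (264,80)–(382,81), the near edge is visible beside the plate at about rows 73–75, and the rear edge is at row ~198.

```bash
cat > m.py <<'E'
from h import *;import pickle,sys
n=sys.argv[1];G=eval(sys.argv[2]);A=eval(sys.argv[3]);B=eval(sys.argv[4])
g=cv2.imread(f"pics/{n}.png",0);c=cam("wrist",pickle.load(open(n+".pkl","rb")))
e,r=edge(g,*G,4,dark=True);gw=onz(c,e,.051)
a,ra=edge(g,*A,5);b,rb=edge(g,*B,5)
aw=onz(c,a,.045);bw=onz(c,b,.045);nw=np.array([aw.mean(0),bw.mean(0)])
print("groove",e.round(1).ravel(),r,gw,yaw(gw),"\nL",a.ravel().round(1),ra,yaw(aw),"R",b.ravel().round(1),rb,yaw(bw),"\nnear",nw,yaw(nw))
t=np.radians(yaw(nw)-90);sx=np.array([np.cos(t),np.sin(t)])
print("groove behind edge, mm (ends):",(gw[:,:2]-nw[0,:2])@sx*1000, "with yaw -10.15:",(gw[:,:2]-nw.mean(0)[:2])@[.9843,-.1763]*1000)
E
python3 m.py w4 "((266,80),(380,81))" "((240,74),(260,74))" "((386,75),(442,75))"
```

```text
groove [266.  80. 380.  80.] 0.06166225 [[ 0.4571 -0.1471  0.051 ]
 [ 0.475  -0.0464  0.051 ]] 79.89073470646733 
L [240.   73.5 259.8  71.8] 0.23759148 84.44102022939688 R [386.   73.1 442.   74.3] 0.41608632 78.69087851040283 
near [[ 0.4476 -0.161   0.045 ]
 [ 0.4748 -0.0143  0.045 ]] 79.51127316125086
groove behind edge, mm (ends): [6.7229 6.0459] with yaw -10.15: [6.3773 6.2963]
```

>>> {"fn": "apply_moves", "kwargs": {"plan": "-0.4 0 0 0 0 0;-0.38 0 0 0 0 0;0 0 0.3 0 0 0;0 0 0.6 0 0 0;0 0 0.7 0 0 0;0 0 0.7 0 0 0;0 0 0.5 0 0 0;0 0 0.3 0 0 0;0 0 0.1 0 0 0;0 0 0 0 0 0"}}

```text
time_s: 9.18
position: [0.5946, -0.1178, 0.0601]
tcp_rot: [[-0.984, 0.177, -0.003], [0.177, 0.984, 0.001], [0.003, 0.001, -1.0]]
force: [0.5, -0.3, 0.3]
opening: 0.499
grasp_force: 0.0
```

>>> {"fn": "apply_moves", "kwargs": {"plan": "0 0 0 0 0 0;0 0 0 0 0 0;0 0 0.1 0 0 0;0 0 0.1 0 0 0;0 0 0.06 0 0 0;0 0 0.03 0 0 0;0 0 0 0 0 0;0 0 0 0 0 0;0 0 0 0 0 0;0 0 0 0 0 0"}}

```text
time_s: 10.02
position: [0.5954, -0.1181, 0.0477]
tcp_rot: [[-0.984, 0.177, 0.0], [0.177, 0.984, -0.0], [-0.0, -0.0, -1.0]]
force: [-0.1, 0.4, -0.9]
opening: 0.503
grasp_force: 0.0
```

>>> {"fn": "apply_moves", "kwargs": {"plan": "0.03 0 0.01 0 0 0;0.05 0 0 0 0 0;0.05 0 0 0 0 0;0.05 0 0 0 0 0;0.04 0 0 0 0 0;0.03 0 0 0 0 0;0.02 0 0 0 0 0;0.02 0 0 0 0 0;0 0 0 0 0 0;0 0 0 0 0 0"}}

```text
time_s: 10.85
position: [0.5811, -0.1156, 0.0471]
tcp_rot: [[-0.984, 0.176, 0.0], [0.176, 0.984, -0.0], [-0.0, -0.0, -1.0]]
force: [0.6, -0.8, 0.0]
opening: 0.497
grasp_force: 0.5
```

>>> {"fn": "apply_moves", "kwargs": {"plan": "-0.1 0 0 0 0 0;-0.1 0 0 0 0 0;0 0 -0.3 0 0 0;0 0 -0.5 0 0 0;0 0 -0.5 0 0 0;0 0 -0.36 0 0 0;0.3 0 0 0 0 0;0.4 0 0 0 0 0;0.4 0 0 0 0 0;0.28 0 0 0 0 0"}}

```text
time_s: 11.68
position: [0.5213, -0.1044, 0.1301]
tcp_rot: [[-0.984, 0.176, -0.002], [0.176, 0.984, 0.001], [0.002, 0.0, -1.0]]
force: [0.2, 0.6, -0.5]
opening: 0.503
grasp_force: 0.0
```

>>> {"fn": "apply_moves", "kwargs": {"plan": "0 0 0 0 0 0;0 0 0 0 0 0;0 0 0 0 0 0;0 0 0 0 0 0;0 0 0 0 0 0;0 0 0 0 0 0"}}

```text
time_s: 12.18
position: [0.5238, -0.1053, 0.13]
tcp_rot: [[-0.984, 0.176, 0.001], [0.176, 0.984, -0.0], [-0.001, -0.0, -1.0]]
force: [-0.1, 0.0, 0.7]
opening: 0.499
grasp_force: 0.0
```

```bash
python3 - <<'E'
from h import *;import pickle
s=bot.read_state();im=capture("wrist");cv2.imwrite("pics/w5.png",im[:,:,::-1]);pickle.dump(s,open("w5.pkl","wb"))
print(s["position"],s["tcp_rot"][:,2],s["qvel"])
E
```

```text
[ 0.5238 -0.1053  0.13  ] [ 0.0006 -0.0002 -1.    ] [-0.0353 -0.1554  0.5816 -0.0313 -0.1123 -0.0806]
```

View pics/w5.png

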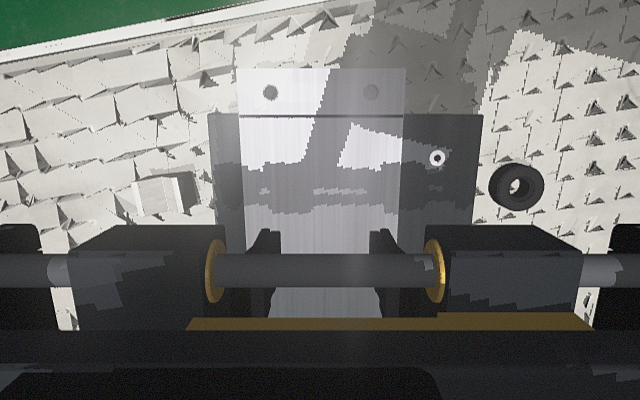

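The groove runs (239,116)–(404,118) and the near edge shows at row ~114 at x 208–235 and x 408–483, so the groove is nearly on the edge.

```bash
python3 m.py w5 "((242,116),(402,118))" "((209,113),(236,114))" "((408,115),(481,115))"; python3 -c "
import cv2;g=cv2.imread('pics/w5.png',0)
for x in(215,225,232,250,300,350,395,412,440,470):print(x,g[108:124,x])"
```

```text
groove [242.  115.9 402.  115.9] 0.06189652 [[ 0.4522 -0.1485  0.051 ]
 [ 0.4709 -0.0438  0.051 ]] 79.87458266791748 
L [209.  112.2 236.  112.5] 0.173592 79.32107532835354 R [408.  113.3 481.  113.2] 2.8560248e-07 79.86349140018487 
near [[ 0.4474 -0.1624  0.045 ]
 [ 0.4745 -0.0139  0.045 ]] 79.63466163371972
groove behind edge, mm (ends): [2.2225 1.7771] with yaw -10.15: [1.9982 1.9439]
215 [215 212 157 162 144 129 134 140 147 153 146 139 144 142 144 143]
225 [224 228 227 227 222 172 135 150 154 154 150 150 149 152 149 150]
232 [216 215 214 216 206 168 148 152 155 156 155 155 156 154 151 153]
250 [234 234 234 233 235 241 209 125 122 180 233 236 234 233 233 232]
300 [234 234 235 234 235 243 210 103  87 172 236 238 235 234 234 234]
350 [153 153 153 158 153 155 142 122 123 137 152 153 156 153 149 145]
395 [135 136 130 134 136 137 114  83  73 102 126 136 132 133 134 129]
412 [110 110 115 105  88  85  82  77  75  79  78  81  76  74  79  79]
440 [110 110 102  99 111  96  67  66  65  69  70  70  69  70  71  68]
470 [107 106 107 107 113 105  78  63  66  70  67  66  66  66  68  68]
```

>>> {"fn": "apply_moves", "kwargs": {"plan": "-0.3 0 0 0 0 0;-0.4 0 0 0 0 0;-0.4 0 0 0 0 0;-0.27 0 0 0 0 0;0 0 0.3 0 0 0;0 0 0.4 0 0 0;0 0 0.4 0 0 0;0 0 0.2 0 0 0;0 0 0.1 0 0 0;0 0 0 0 0 0"}}

```text
time_s: 13.07
position: [0.5898, -0.117, 0.0589]
tcp_rot: [[-0.984, 0.177, -0.002], [0.177, 0.984, 0.001], [0.002, 0.0, -1.0]]
force: [-0.3, -0.3, 0.6]
opening: 0.498
grasp_force: 0.0
```

>>> {"fn": "apply_moves", "kwargs": {"plan": "0 0 0 0 0 0;0 0 0 0 0 0;0 0 0.1 0 0 0;0 0 0.1 0 0 0;0 0 0.06 0 0 0;0 0 0 0 0 0;0 0 0 0 0 0;0 0 0 0 0 0;0 0 0 0 0 0;0 0 0 0 0 0"}}

```text
time_s: 13.9
position: [0.5905, -0.1172, 0.0472]
tcp_rot: [[-0.984, 0.177, 0.0], [0.177, 0.984, -0.0], [-0.0, -0.0, -1.0]]
force: [0.2, 0.3, 0.0]
opening: 0.499
grasp_force: 0.0
```

>>> {"fn": "apply_moves", "kwargs": {"plan": "0.03 0 0 0 0 0;0.05 0 0 0 0 0;0.05 0 0 0 0 0;0.04 0 0 0 0 0;0.03 0 0 0 0 0;0.02 0 0 0 0 0;0.005 0 0 0 0 0;0 0 0 0 0 0;0 0 0 0 0 0;0 0 0 0 0 0"}}

```text
time_s: 14.73
position: [0.5796, -0.1153, 0.0471]
tcp_rot: [[-0.984, 0.177, 0.001], [0.177, 0.984, -0.0], [-0.001, -0.0, -1.0]]
force: [0.9, 0.3, -1.1]
opening: 0.502
grasp_force: 0.6
```

>>> {"fn": "apply_moves", "kwargs": {"plan": "-0.1 0 0 0 0 0;-0.1 0 0 0 0 0;0 0 -0.3 0 0 0;0 0 -0.5 0 0 0;0 0 -0.5 0 0 0;0 0 -0.36 0 0 0;0.3 0 0 0 0 0;0.4 0 0 0 0 0;0.4 0 0 0 0 0;0.28 0 0 0 0 0"}}

```text
time_s: 15.57
position: [0.5194, -0.1041, 0.1301]
tcp_rot: [[-0.984, 0.176, -0.002], [0.176, 0.984, 0.001], [0.002, 0.0, -1.0]]
force: [-0.1, -1.4, -1.3]
opening: 0.494
grasp_force: 0.0
```

>>> {"fn": "apply_moves", "kwargs": {"plan": "0 0 0 0 0 0;0 0 0 0 0 0;0 0 0 0 0 0;0 0 0 0 0 0;0 0 0 0 0 0;0 0 0 0 0 0;0 0 0 0 0 0"}}

```text
time_s: 16.15
position: [0.5217, -0.1049, 0.1299]
tcp_rot: [[-0.984, 0.176, 0.0], [0.176, 0.984, -0.0], [-0.0, -0.0, -1.0]]
force: [0.1, -0.1, -0.4]
opening: 0.497
grasp_force: 0.0
```

```bash
python3 - <<'E'
from h import *;import pickle
s=bot.read_state();im=capture("wrist");cv2.imwrite("pics/w6.png",im[:,:,::-1]);pickle.dump(s,open("w6.pkl","wb"))
print(s["position"],s["tcp_rot"][:,2]);cv2.imwrite("pics/w6c.png",cv2.resize(im[40:190,190:490,::-1],(800,400),interpolation=cv2.INTER_CUBIC))
E
python3 m.py w6 "((242,115),(402,115))" "((209,113),(236,114))" "((408,114),(481,114))"
```

```text
[ 0.5217 -0.1049  0.1299] [ 0.0002 -0.0001 -1.    ]
groove [242. 117. 402. 117.] 2.10201e-07 [[ 0.4507 -0.1482  0.051 ]
 [ 0.4694 -0.0434  0.051 ]] 79.86525974036373 
L [208.9 114.7 235.9 115.7] 0.29866284 77.77488392172414 R [408.  116.2 481.  116.3] 2.892732e-06 79.86519121076975 
near [[ 0.4471 -0.1624  0.045 ]
 [ 0.4744 -0.0136  0.045 ]] 79.6011920578805
groove behind edge, mm (ends): [1.0116 0.521 ] with yaw -10.15: [0.7516 0.7145]
```

View pics/w6c.png

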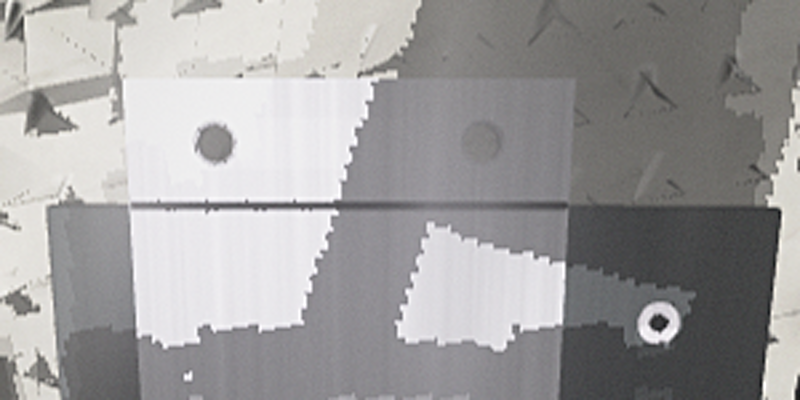

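The groove now lies on the edge at crop row ~205, in line with the edge at both sides. The residual is about 0.7 mm, and there is time for one small final nudge.

>>> {"fn": "apply_moves", "kwargs": {"plan": "-0.3 0 0 0 0 0;-0.4 0 0 0 0 0;-0.4 0 0 0 0 0;-0.27 0 0 0 0 0;0 0 0.3 0 0 0;0 0 0.4 0 0 0;0 0 0.4 0 0 0;0 0 0.2 0 0 0;0 0 0.1 0 0 0;0 0 0 0 0 0"}}

```text
time_s: 17.03
position: [0.588, -0.1166, 0.0589]
tcp_rot: [[-0.984, 0.177, -0.002], [0.177, 0.984, 0.001], [0.002, 0.0, -1.0]]
force: [0.2, 0.3, 0.9]
opening: 0.498
grasp_force: 0.0
```

>>> {"fn": "apply_moves", "kwargs": {"plan": "0 0 0 0 0 0;0 0 0 0 0 0;0 0 0.1 0 0 0;0 0 0.1 0 0 0;0 0 0.06 0 0 0;0 0 0 0 0 0;0 0 0 0 0 0;0 0 0 0 0 0;0 0 0 0 0 0;0 0 0 0 0 0"}}

```text
time_s: 17.87
position: [0.5888, -0.1169, 0.0472]
tcp_rot: [[-0.984, 0.177, 0.0], [0.177, 0.984, -0.0], [-0.0, -0.0, -1.0]]
force: [0.1, -0.1, -0.1]
opening: 0.5
grasp_force: 0.0
```

>>> {"fn": "apply_moves", "kwargs": {"plan": "0.03 0 0 0 0 0;0.05 0 0 0 0 0;0.05 0 0 0 0 0;0.04 0 0 0 0 0;0.02 0 0 0 0 0;0.015 0 0 0 0 0;0 0 0 0 0 0;0 0 0 0 0 0;0 0 0 0 0 0"}}

```text
time_s: 18.62
position: [0.5788, -0.1152, 0.0471]
tcp_rot: [[-0.984, 0.177, 0.0], [0.177, 0.984, -0.0], [-0.0, -0.0, -1.0]]
force: [0.6, -0.8, -0.4]
opening: 0.496
grasp_force: 0.5
```

>>> {"fn": "apply_moves", "kwargs": {"plan": "-0.1 0 0 0 0 0;-0.1 0 0 0 0 0;0 0 -0.3 0 0 0;0 0 -0.5 0 0 0;0 0 -0.5 0 0 0;0 0 -0.36 0 0 0;0.3 0 0 0 0 0;0.4 0 0 0 0 0;0.4 0 0 0 0 0;0.28 0 0 0 0 0"}}

```text
time_s: 19.45
position: [0.5188, -0.104, 0.1301]
tcp_rot: [[-0.984, 0.176, -0.002], [0.176, 0.984, 0.001], [0.002, 0.0, -1.0]]
force: [0.7, -0.1, -0.3]
opening: 0.501
grasp_force: 0.0
```

>>> {"fn": "apply_moves", "kwargs": {"plan": "0 0 0 0 0 0;0 0 0 0 0 0;0 0 0 0 0 0;0 0 0 0 0 0;0 0 0 0 0 0;0 0 0 0 0 0;0 0 0 0 0 0"}}

```text
time_s: 20.03
position: [0.5209, -0.1048, 0.1299]
tcp_rot: [[-0.984, 0.176, 0.0], [0.176, 0.984, -0.0], [-0.0, -0.0, -1.0]]
force: [0.1, -0.2, 0.8]
opening: 0.504
grasp_force: 0.0
```

```bash
python3 - <<'E'
from h import *;import pickle
s=bot.read_state();im=capture("wrist");cv2.imwrite("pics/w7.png",im[:,:,::-1]);pickle.dump(s,open("w7.pkl","wb"))
print(s["position"],s["tcp_rot"][:,2])
E
python3 m.py w7 "((242,117),(402,117))" "((209,115),(236,116))" "((408,116),(481,116))"
```

```text
[ 0.5209 -0.1048  0.1299] [ 0.0002 -0.0001 -1.    ]
groove [242. 117. 402. 117.] 2.64526e-07 [[ 0.45   -0.1481  0.051 ]
 [ 0.4687 -0.0433  0.051 ]] 79.86394946032537 
L [209.  115.4 235.9 117.1] 0.74679625 76.27644259121814 R [408.  117.2 481.  117.3] 2.1213373e-06 79.86396361413382 
near [[ 0.447  -0.1625  0.045 ]
 [ 0.4743 -0.0136  0.045 ]] 79.60791054659593
groove behind edge, mm (ends): [ 0.3288 -0.1468] with yaw -10.15: [0.076  0.0413]
```

The groove is on the edge to about 0.1 mm and square; the arm is clear and still.

```bash
python3 -c "
from rig import bot;print(bot.hand_in())"
```

```text
the job is handed in; nothing more can be done
None
```

I pushed the plate until its groove lay over the stand's near edge, and handed the job in at about 20 s with the arm clear. In the last wrist-camera measurement the groove was within about 0.3 mm of the edge at both ends, and the plate was square to about 0.3°. The V-block, nut and work piece were not touched.

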